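Sweep the loose parts into the pocket of the sorting tray

ROBOT

A 6-joint arm with a two-finger parallel gripper is mounted at the origin on a cart in front of the work surface, level with it; the furniture and walls round the work are solid. World frame = base frame: x ahead of the robot, y to its left, z up, the work surface at z = 0. Lengths are in m, angles in rad, forces in N, time in s.
With the tool pointing down it reaches from about 0.35 to 0.975 m from the base axis. Payload 4.9 kg.
Tool frame: the origin (TCP) lies midway between the tips of the shut fingers; the grasp point (between the pads) lies ctrl.grip_depth behind it (ctrl.grip_depth is the distance from the TCP to the grasp point, in m); z points along the fingers, y is the line along which they close (so a half turn about z gives the same grasp; the last joint's range is limited). The gripper opens to 85 mm and grips with 20 to 120 N. Pads are 22 mm wide; open, the fingers measure 114 mm over their backs; the gripper's body (76 mm by 85 mm) begins 54 mm behind the grasp point. The pads swing forward as they close: fully open they stand 13 mm farther back than shut.
Start: joints at [-1.416, 0.053, 1.613, -0, 1.476, -0.119], TCP at [0.169, -0.602, 0.231] pointing down, gripper open.
Joint ranges: [-3.01, 3.01], [-1.01, 2.22], [0.06, 2.58], [-1.02, 4.17], [0.09, 2.62], [-3.14, 3.14]. Speed limits (rad/s): [2.57, 2.57, 3.14, 3.14, 3.14, 3.14].

INTERFACE

Orientations are given as a rotation vector (axis times angle).
In Python, from station import ctrl, get_image, camera_model gives the robot as it stands. The module is installed in compiled form; this text tells all that it offers.
- The arm moves only by the shell command python3 -m crank 'ROWS' [FORCE]. ROWS is JSON, a list of rows, each a list of 7 numbers: the shift along the tool's x, y, z in mm, then the turn, a rotation vector about the tool's x, y, z in rad, then the opening, from -1 (shut) to 1 (fully open). A call has exactly 10 rows; each row shifts and turns the commanded pose from where the row before left it, along the tool's axes as they then stand; what a row does not reach is not made up. A row lasts 1/12 s, in which the tool goes at most 41.7 mm and 7.16 degrees, less where a joint would pass 70% of its speed; a pose out of reach is approached as far as the arm can. A call with a gripper value outside its range is refused whole. The fingers move at their own pace and stop on an object; FORCE is the grip in N (left out, the last holds). Time passes only in rows, so rows that do not move let the fingers close, or fill a call up. It gives the time, the measured TCP pose, the force, the opening and the grip force at its end, in the units of the state.
- ctrl.get_obs(): the state, without advancing time (a new reading comes with each control period).
- get_image(name): name is "side" or "top"; returns the picture (480x640x3 uint8, red, green, blue); there is no depth.
- camera_model(name): a dict with "vertical_fov" (degrees; the focal length in pixels is half the picture's height over the tangent of half this angle, whatever the lens; pixels are square), "cx", "cy" (the principal point, pixels), "R" (3x3) and "t" (3): a world point X has camera coordinates R X + t. Camera axes: x right, y down, z forward; pixel columns grow to the right and rows downward; lengths in m; the calibration is good to about 2 mm. A picture is of the moment at which its call begins. camera_model takes no time and is no camera call.
- ctrl.finish_job(): hands the job in; it is judged then, once.
The state is a dict: "t": time; "q": joint angles; "dq": joint speeds; "effort": joint torques, N m; "tool_pos": TCP position; "tool_rot": TCP orientation; "contact_force": force on the tool from outside, world axes, zero at the start; "wrist_torque": the same for the moment, N m; "opening": finger opening in m; "grip_force": force on a finger pad.
Only numpy, scipy, OpenCV 4.12 (cv2) and the standard library are available. Lean on these libraries where they do the work, as an engineer would, in place of code of your own. Each camera call takes 0.05 s, during which the arm holds its last target. There are 200 camera calls.

TASK

Three small round parts lie loose in the wide end of the metal sorting tray: a spool wheel, a rubber grommet and a toothed gear. With the fingertips sweep all three along the tray's floor through the funnel until each lies flat, still the same way up, wholly inside the pocket at the narrow end; only push them, never pick them up. Leave the cap and the ribbed piston that stand in the bays beside the pocket, and the oil bottle next to the tray, where they are.

Things in the scene. Friction and masses are not known exactly. Their poses are not given: they have to be found in the camera images.
- sorting_tray: Grey metal tray fixed to the desk, 180 mm wide (its x) by 240 mm long (its y). Origin: centre of its underside, on the desk; z up. Flat floor 6 mm above the desk; rim and fences 4 mm thick, 14 mm above the floor (top 20 mm above the desk, corner posts 1 mm more). Inside the rim: x -86 to +86 mm, y -116 to +116 mm. The parts start in the wide end, at y below -6 mm.
- pocket_mouth (a point): Centre of the pocket's mouth, on the tray floor, at tray y +30 mm. Axes as the tray's: y points into the pocket, 68 mm wide (x +-34 mm) and 86 mm deep to the end rim, between two straight fences. Slanting fences form the funnel: in this frame from x +-36, y 0 back to the side rims at x +-88, y -36 mm. Closed bays lie left and right of the pocket.
- spool_wheel: Dark printed spool wheel, two flanges with a waist, 26 mm in diameter, 14 mm tall, 30 g, lying flat in the tray. Origin: centre of its underside.
- rubber_grommet: Dark rubber grommet disc with a groove round it, 26 mm in diameter, 10 mm tall, 12 g, lying flat in the tray. Origin: centre of its underside.
- nylon_gear: Pale nylon spur gear, 25 mm in diameter, 11 mm tall (toothed rim 8 mm tall), 12 g, lying flat in the tray. Origin: centre of its underside.
- white_cap: Bystander: whitish bottle-shaped cap, 26 mm in diameter, 44 mm tall, standing loose in the bay on the -x side of the pocket. Origin: centre of its underside.
- ribbed_piston: Bystander: ribbed plastic piston, 23 mm in diameter, 40 mm tall, standing loose in the bay on the +x side of the pocket. Origin: centre of its underside.
- oil_bottle: Bystander: small oil bottle with a pointed cap, 36 mm in diameter, 102 mm tall, standing loose on the desk beside the tray. Origin: centre of its underside.
Mind the look-alikes: they are no part of the job. What is shaped like the rubber_grommet but pink, purple or turquoise is not meant.

How it is judged:
At the end, for the whole second after the job is handed in: The spool wheel, the grommet and the gear all lie flat, the same way up and at rest on the tray's floor in the pocket, each centre at least 10 mm past the mouth and between the pocket's walls; the white cap, the piston and the oil bottle stand upright within 12 mm of where they were (y of spool_wheel in the frame of pocket_mouth between 0.01 and 0.086 m and x of spool_wheel in the frame of pocket_mouth between -0.034 and 0.034 m and z of each of spool_wheel, rubber_grommet, nylon_gear in the frame of pocket_mouth below 0.006 m and linear speed of each of spool_wheel, rubber_grommet, nylon_gear below 0.02 m/s and angle between each of spool_wheel, rubber_grommet, nylon_gear's own z axis and vertical below 0.3 rad and y of rubber_grommet in the frame of pocket_mouth between 0.01 and 0.086 m and x of rubber_grommet in the frame of pocket_mouth between -0.034 and 0.034 m and y of nylon_gear in the frame of pocket_mouth between 0.01 and 0.086 m and x of nylon_gear in the frame of pocket_mouth between -0.034 and 0.034 m and distance of each of white_cap, ribbed_piston, oil_bottle from where it was at the start of the episode below 0.012 m and angle between each of white_cap, ribbed_piston, oil_bottle's own z axis and vertical below 0.2 rad); the robot touches nothing.
It fails at once if the spool wheel, grommet or gear is lifted more than 12 mm off the tray's floor (z of any of spool_wheel, rubber_grommet, nylon_gear in the frame of pocket_mouth above 0.012 m).
It fails at once if the white cap, piston or oil bottle is moved more than 15 mm or knocked over (distance of any of white_cap, ribbed_piston, oil_bottle from where it was at the start of the episode above 0.015 m).
It also fails if it takes over 48 s, if anything falls off the work surface, if the arm or the gripper's body presses on something with over 40 N, if the wrist force passes 120 N, or if a joint passes its speed limit or range.

## Working session

There is one attempt and no reset: what is moved stays moved. The work goes in short steps, Python scripts to look and compute and a shell command to move; the robot and the scene stay as the last step left them, time stands still between calls to the robot, and variables do not carry over. Pictures are saved under pics/ and viewed, at most 10 in all, crops included, and the job is handed in when it is done.

```bash
mkdir -p pics
python3 - <<'E'
from station import ctrl,get_image,camera_model
import cv2
for n in("top","side"):
    cv2.imwrite(f"pics/{n}0.png",get_image(n)[...,::-1]); print(n,camera_model(n))
o=ctrl.get_obs();print(o,ctrl.grip_depth)
E
```

```text
top {'vertical_fov': 45.886937591370355, 'cx': 326.5291387839383, 'cy': 247.64665314378612, 'R': array([[ 0.02529115, -0.99886719,  0.04030748],
       [-0.99140329, -0.0302391 , -0.12729929],
       [ 0.12837395, -0.03674142, -0.991045  ]]), 't': array([-0.19880218,  0.55839204,  0.89341238])}
side {'vertical_fov': 44.32627298353422, 'cx': 326.15008743200974, 'cy': 253.8745978273382, 'R': array([[ 0.84505793,  0.53444825, -0.01556164],
       [ 0.22313412, -0.3789652 , -0.8981072 ],
       [-0.48588914,  0.75548028, -0.43950119]]), 't': array([-0.39139021, -0.15149412,  1.33191377])}
{'t': 0.1, 'q': array([-1.41600031e+00,  5.33076044e-02,  1.61416074e+00,  1.43315701e-05,
        1.47595945e+00, -1.18975534e-01]), 'dq': array([ 0.00094157, -0.00123895, -0.00268811, -0.00062385, -0.00038674,
        0.00078036]), 'effort': array([ 6.15610952e-04, -3.94907355e+01, -3.71362817e+01, -1.20818640e-04,
        3.95176045e-03, -1.57546697e-05]), 'tool_pos': array([ 0.16891081, -0.60116762,  0.23017313]), 'tool_rot': array([-3.11038780e+00, -4.28445068e-01,  2.92036585e-05]), 'contact_force': array([0.31838919, 0.42531059, 0.83010169]), 'wrist_torque': array([ 0.044     , -0.04190519, -0.00874418]), 'grip_force': 0.0, 'opening': 0.08554860903467906} 0.0187
```

View pics/top0.png

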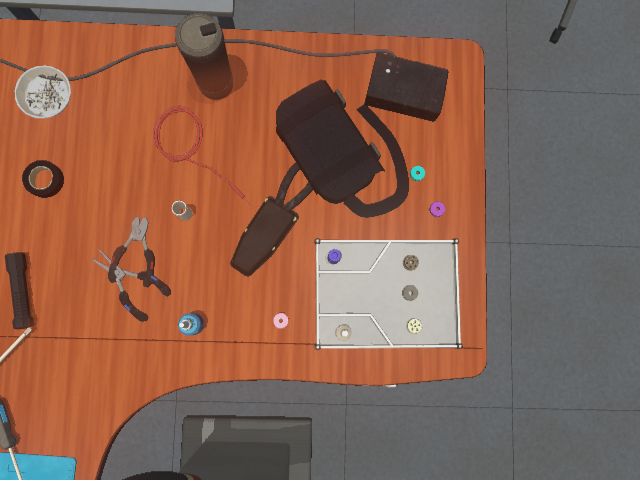

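View pics/side0.png

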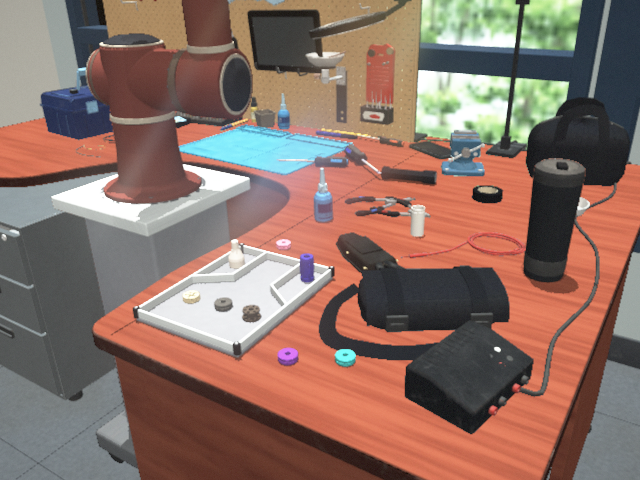

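Top view: the tray spans px (318,241)–(459,347), with the pocket to the left. The spool wheel is at (411,263), the grommet at (410,293), the gear at (415,326), the piston at (335,257) and the cap at (344,332). The oil bottle is at (190,323). The side view agrees.

```bash
cat > h.py <<'E'
import numpy as np,cv2
from station import ctrl,get_image,camera_model
def ray(n,u,v,z):
    m=camera_model(n);f=240/np.tan(np.radians(m["vertical_fov"]/2));R=np.array(m["R"])
    d=R.T@np.array([(u-m["cx"])/f,(v-m["cy"])/f,1]);c=-R.T@np.array(m["t"])
    return c+d*(z-c[2])/d[2]
def proj(n,X):
    m=camera_model(n);f=240/np.tan(np.radians(m["vertical_fov"]/2));p=np.array(m["R"])@X+m["t"]
    return p[:2]/p[2]*f+[m["cx"],m["cy"]]
E
python3 - <<'E'
from h import *
im=get_image("top")
P=[ray("top",*p,0.021) for p in [(318,241),(457,241),(459,346),(318,347)]]
c=np.mean(P,0);print(np.round(P,4),c)
yd=(P[0]+P[3]-P[1]-P[2])[:2];yaw=np.arctan2(-yd[0],yd[1]);print("yaw",yaw,np.linalg.norm(yd)/2,np.linalg.norm(P[0]-P[3]))
for n,u,v,z in [("spool",411,263,.02),("grom",410,293,.016),("gear",415,326,.016),("piston",335,257,.046),("cap",344,332,.05)]:
    w=ray("top",u,v,z)-c;C,S=np.cos(yaw),np.sin(yaw)
    print(n,np.round(w+c,4),"tray",np.round([C*w[0]+S*w[1],-S*w[0]+C*w[1]],4))
for n,u,v,z in [("spool",251,308,.02),("grom",223,300,.016),("gear",191,294,.016)]: print(n,ray("side",u,v,z))
cv2.imwrite("pics/c1.png",cv2.resize(im[230:360,300:480,::-1],None,fx=4.4,fy=4.4,interpolation=cv2.INTER_CUBIC))
from scipy.spatial.transform import Rotation as Rn
print(Rn.from_rotvec(ctrl.get_obs()["tool_rot"]).as_matrix().round(3))
E
```

```text
[[ 0.577  -0.1692  0.021 ]
 [ 0.5843 -0.4051  0.021 ]
 [ 0.4085 -0.4077  0.021 ]
 [ 0.4014 -0.174   0.021 ]] [ 0.49277501 -0.2890193   0.021     ]
yaw 0.030718434281373063 0.2349256636946559 0.17566420458135457
spool [ 0.5445 -0.327   0.02  ] tray [ 0.0506 -0.0395]
grom [ 0.4942 -0.3263  0.016 ] tray [ 0.0003 -0.0373]
gear [ 0.4395 -0.3351  0.016 ] tray [-0.0547 -0.0444]
piston [ 0.5479 -0.1971  0.046 ] tray [0.058  0.0901]
cap [ 0.4273 -0.2142  0.05  ] tray [-0.0632  0.0768]
spool [ 0.54522174 -0.32341929  0.02      ]
grom [ 0.49241376 -0.32179054  0.016     ]
gear [ 0.44057722 -0.33271484  0.016     ]
[[ 0.963  0.27  -0.   ]
 [ 0.27  -0.963  0.002]
 [ 0.    -0.002 -1.   ]]
```

View pics/c1.png

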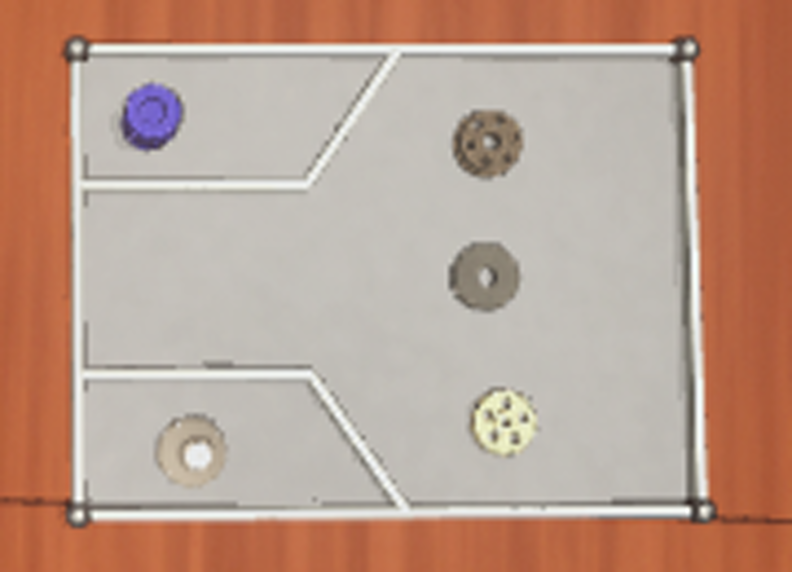

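The crop confirms the layout: the three parts in a row across the wide end, a clear pocket, and the cap and piston well inside their bays. My plan is to leave the fingers about 14 mm apart as a cradle and turn the tool so that tool x is tray y and tool y is tray x.

```bash
python3 -m crank '[[0,0,0,0,0,-0.12,-0.67],[0,0,0,0,0,-0.12,-0.67],[0,0,0,0,0,-0.12,-0.67],[0,0,0,0,0,-0.12,-0.67],[0,0,0,0,0,-0.12,-0.67],[0,0,0,0,0,-0.12,-0.67],[0,0,0,0,0,-0.12,-0.67],[0,0,0,0,0,-0.12,-0.67],[0,0,0,0,0,-0.12,-0.67],[0,0,0,0,0,-0.12,-0.67]]'
cat > w.py <<'E'
from h import *
from scipy.spatial.transform import Rotation as Rn
a=.027;c=np.array([.4928,-.289])
def tray(p):
    w=np.array(p[:2])-c;return np.array([np.cos(a)*w[0]+np.sin(a)*w[1],-np.sin(a)*w[0]+np.cos(a)*w[1]])*1000
def tool():
    o=ctrl.get_obs();R=Rn.from_rotvec(o["tool_rot"]).as_matrix()
    print("t",o["t"],"tray mm",tray(o["tool_pos"]).round(1),"z",o["tool_pos"][2].round(4),"yaw of tool y",np.arctan2(R[1,1],R[0,1]).round(3),"open",o["opening"].round(4),"F",o["contact_force"].round(1),"tilt",R[2].round(3))
if __name__=="__main__":tool()
E
python3 w.py
```

```text
t: 0.98
tool_pos: [0.1689, -0.6014, 0.2308]
tool_rot: [-2.32, -2.117, -0.001]
contact_force: [-0.2, -0.2, 0.4]
opening: 0.0143
grip_force: 0.0Traceback (most recent call last):
  File "w.py", line 9, in <module>
    if __name__=="__main__":tool()
                            ~~~~^^
  File "w.py", line 8, in tool
    print("t",o["t"],"tray mm",tray(o["tool_pos"]).round(1),"z",o["tool_pos"][2].round(4),"yaw of tool y",np.arctan2(R[1,1],R[0,1]).round(3),"open",o["opening"].round(4),"F",o["contact_force"].round(1),"tilt",R[2].round(3))
                                                                                                                                                    ^^^^^^^^^^^^^^^^^^
AttributeError: 'float' object has no attribute 'round'
```

```bash
sed -i 's/o\["opening"\].round(4)/round(o["opening"],4)/' w.py
python3 -m crank '[[0,0,0,0,0,-0.119,-0.67],[20,33,10,0,0,0,-0.67],[20,33,10,0,0,0,-0.67],[20,33,10,0,0,0,-0.67],[20,33,10,0,0,0,-0.67],[20,33,10,0,0,0,-0.67],[20,33,10,0,0,0,-0.67],[20,33,10,0,0,0,-0.67],[20,33,10,0,0,0,-0.67],[20,33,10,0,0,0,-0.67]]'
python3 w.py
```

```text
t: 1.82
tool_pos: [0.4632, -0.4137, 0.1406]
tool_rot: [-2.197, -2.246, 0.0]
contact_force: [-0.8, 0.0, 0.2]
opening: 0.014
grip_force: 0.0
t 1.8167 tray mm [ -32.9 -123.9] z 0.1406 yaw of tool y 0.022 open 0.014 F [-0.8  0.   0.2] tilt [ 0. -0. -1.]
```

```bash
python3 -m crank '[[15,11,10,0,0,-0.005,-0.67],[15,11,10,0,0,0,-0.67],[14,11,10,0,0,0,-0.67],[0,0,25,0,0,0,-0.67],[0,0,25,0,0,0,-0.67],[0,0,25,0,0,0,-0.67],[0,0,15,0,0,0,-0.67],[0,0,8,0,0,0,-0.67],[0,0,3,0,0,0,-0.67],[0,0,0,0,0,0,-0.67]]'
python3 w.py
python3 - <<'E'
from h import *
a=get_image("top")[220:360,290:480,::-1];b=get_image("side")[220:360,120:350,::-1]
a=cv2.resize(a,(780,575))
cv2.imwrite("pics/c2.png",a)
E
```

```text
t: 2.65
tool_pos: [0.4936, -0.3702, 0.0098]
tool_rot: [-2.191, -2.25, -0.0]
contact_force: [0.2, -0.3, -0.3]
opening: 0.0144
grip_force: 0.0
t 2.65 tray mm [ -1.4 -81.2] z 0.0098 yaw of tool y 0.027 open 0.0144 F [ 0.2 -0.3 -0.3] tilt [ 0.001 -0.001 -1.   ]
```

View pics/c2.png

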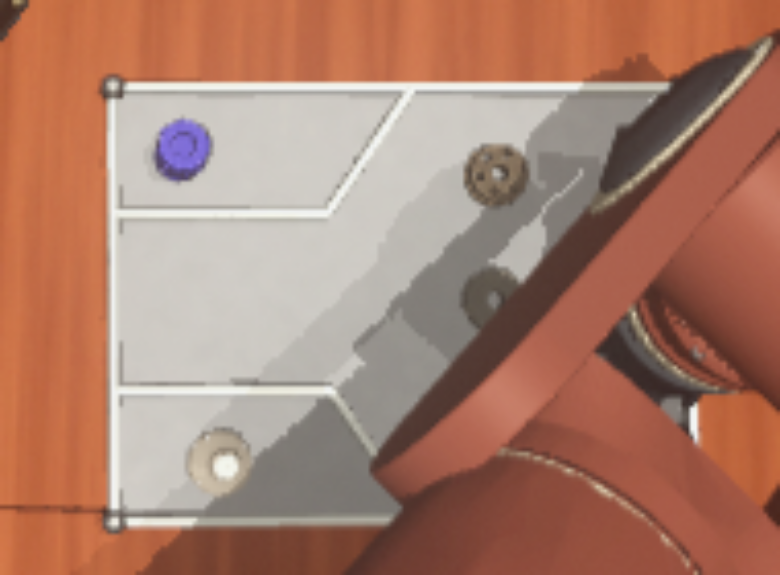

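The arm hides the rear of the tray from the top camera, but the grommet (c2 px 490,298) and the spool (495,175) haven't moved. I'll push the grommet first.

```bash
python3 -m crank '[[6,1.5,1,0,0,0,-0.67],[8,0,0,0,0,0,-0.67],[8,0,0,0,0,0,-0.67],[8,0,0,0,0,0,-0.67],[8,0,0,0,0,0,-0.67],[8,0,0,0,0,0,-0.67],[8,0,0,0,0,0,-0.67],[8,0,0,0,0,0,-0.67],[8,0,0,0,0,0,-0.67],[8,0,0,0,0,0,-0.67]]'
python3 w.py
python3 - <<'E'
from h import *
cv2.imwrite("pics/s3.png",cv2.resize(get_image("side")[220:360,120:350,::-1],(790,480)))
E
```

```text
t: 3.58
tool_pos: [0.4932, -0.2916, 0.0094]
tool_rot: [2.191, 2.251, 0.0]
contact_force: [0.8, -0.3, -0.6]
opening: 0.014
grip_force: 0.2
t 3.5833 tray mm [ 0.4 -2.6] z 0.0094 yaw of tool y 0.027 open 0.014 F [ 0.8 -0.3 -0.6] tilt [-0.  0. -1.]
```

View pics/s3.png

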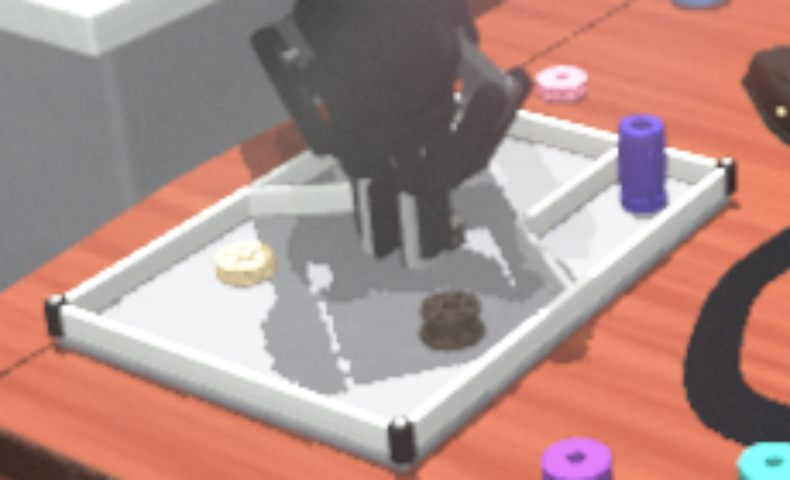

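The grommet is visible ahead of the fingers (s3 px 455,232). The spool at (452,320) and gear at (245,263) haven't moved, and the gripper linkage stays well inboard at bystander height. I'll carry on into the pocket.

```bash
python3 -m crank '[[8,0,0.5,0,0,0,-0.67],[8,0,0,0,0,0,-0.67],[8,0,0,0,0,0,-0.67],[8,0,0,0,0,0,-0.67],[8,0,0,0,0,0,-0.67],[8,0,0,0,0,0,-0.67],[7,0,0,0,0,0,-0.67],[5,0,0,0,0,0,-0.67],[2,0,0,0,0,0,-0.67],[0,0,0,0,0,0,-0.67]]'
python3 w.py
python3 -m crank '[[-10,0,0,0,0,0,-0.67],[-20,0,0,0,0,0,-0.67],[-10,0,-20,0,0,0,-0.67],[0,0,-30,0,0,0,-0.67],[-10,-8,-10,0,0,0,-0.67],[-30,-16,0,0,0,0,-0.67],[-30,-16,0,0,0,0,-0.67],[-30,-10,0,0,0,0,-0.67],[-12,-6,0,0,0,0,-0.67],[0,0,0,0,0,0,-0.67]]'
python3 w.py
python3 - <<'E'
from h import *
cv2.imwrite("pics/c4.png",cv2.resize(get_image("top")[220:360,290:480,::-1],(780,575)))
E
```

```text
t: 4.47
tool_pos: [0.4915, -0.2299, 0.0088]
tool_rot: [-2.191, -2.252, -0.0]
contact_force: [-0.2, 0.4, -0.1]
opening: 0.0141
grip_force: 0.0
t 4.4667 tray mm [ 0.3 59.1] z 0.0088 yaw of tool y 0.028 open 0.0141 F [-0.2  0.4 -0.1] tilt [ 0. -0. -1.]
t: 5.3
tool_pos: [0.438, -0.3873, 0.0689]
tool_rot: [2.195, 2.246, -0.001]
contact_force: [0.5, -0.1, 0.4]
opening: 0.0144
grip_force: 0.0
t 5.3 tray mm [-57.4 -96.7] z 0.0689 yaw of tool y 0.023 open 0.0144 F [ 0.5 -0.1  0.4] tilt [-0.001  0.    -1.   ]
```

View pics/c4.png

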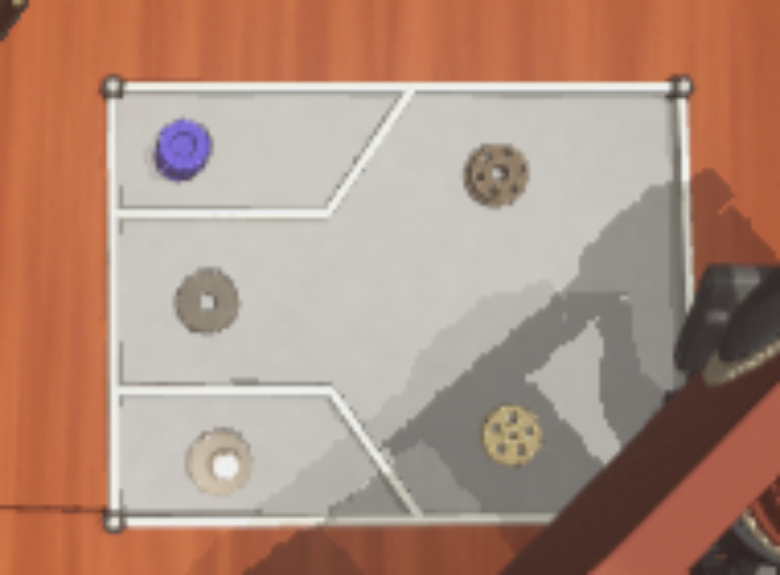

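The grommet now lies in the pocket at c4 px (207,300), tray about (0,+80). Everything else is unmoved, with the gear at (512,435). The gear goes next, on a curved path.

```bash
python3 -m crank '[[10,2,0,0,0,0,-0.67],[7,0,10,0,0,0,-0.67],[0,0,20,0,0,0,-0.67],[0,0,18,0,0,0,-0.67],[0,0,8,0,0,0,-0.67],[0,0,3.5,0,0,0,-0.67],[0,0,0,0,0,0,-0.67],[8,0,0,0,0,0,-0.67],[8,0,0,0,0,0,-0.67],[4,0,0,0,0,0,-0.67]]'
python3 w.py
```

```text
t: 6.18
tool_pos: [0.4412, -0.346, 0.0102]
tool_rot: [2.19, 2.251, 0.0]
contact_force: [0.4, -0.1, 0.3]
opening: 0.0138
grip_force: 0.1
t 6.1833 tray mm [-53.2 -55.6] z 0.0102 yaw of tool y 0.028 open 0.0138 F [ 0.4 -0.1  0.3] tilt [-0.001  0.001 -1.   ]
```

```bash
python3 -m crank '[[7.5,3.5,0.8,0,0,0.05,-0.67],[7.5,3.5,0,0,0,0.05,-0.67],[7.5,3.5,0,0,0,0.05,-0.67],[7.5,3.5,0,0,0,0.05,-0.67],[7.5,3.5,0,0,0,0.05,-0.67],[7.5,3.5,0,0,0,0.05,-0.67],[7,3,0,0,0,0,-0.67],[7,3,0,0,0,0,-0.67],[7,3,0,0,0,0,-0.67],[6,1,0,0,0,0,-0.67]]'
python3 w.py
python3 - <<'E'
from h import *
cv2.imwrite("pics/s5.png",cv2.resize(get_image("side")[220:360,120:350,::-1],(790,480)))
E
```

```text
t: 7.02
tool_pos: [0.4835, -0.2805, 0.0089]
tool_rot: [2.502, 1.899, 0.0]
contact_force: [0.9, -0.6, 0.2]
opening: 0.0143
grip_force: 0.2
t 7.0167 tray mm [-9.   8.8] z 0.0089 yaw of tool y -0.272 open 0.0143 F [ 0.9 -0.6  0.2] tilt [-0.     0.001 -1.   ]
```

View pics/s5.png

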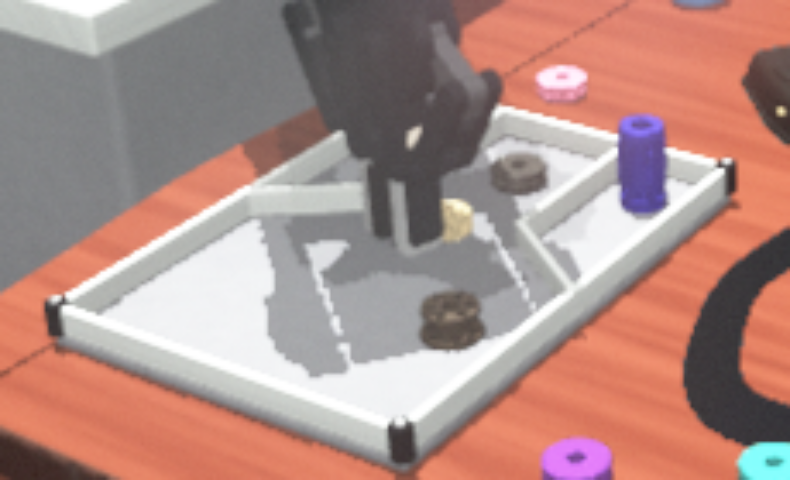

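The gear is tucked in front of the fingers (s5 px 457,220), with the grommet at (519,173) in the pocket. I'll straighten the tool, push the gear in, then retreat and cross over behind the spool.

```bash
python3 -m crank '[[6,-1,0,0,0,-0.075,-0.67],[6,-1,0,0,0,-0.075,-0.67],[6,-1,0,0,0,-0.075,-0.67],[5,0,0,0,0,-0.075,-0.67],[2,0,0,0,0,0,-0.67],[0,0,0,0,0,0,-0.67],[-15,2,0,0,0,0,-0.67],[-20,2,0,0,0,0,-0.67],[-5,0,-30,0,0,0,-0.67],[0,0,-30,0,0,0,-0.67]]'
python3 w.py
python3 -m crank '[[-20,12,0,0,0,0,-0.67],[-25,15,0,0,0,0,-0.67],[-25,15,0,0,0,0,-0.67],[-8,12,0,0,0,0,-0.67],[0,0,0,0,0,0,-0.67],[0,0,0,0,0,0,-0.67],[0,0,0,0,0,0,-0.67],[0,0,0,0,0,0,-0.67],[0,0,0,0,0,0,-0.67],[0,0,0,0,0,0,-0.67]]'
python3 w.py
python3 - <<'E'
from h import *
cv2.imwrite("pics/c6.png",cv2.resize(get_image("top")[220:360,290:480,::-1],(780,575)))
E
```

```text
t: 7.9
tool_pos: [0.4872, -0.297, 0.0669]
tool_rot: [-2.192, -2.244, 0.002]
contact_force: [0.3, 0.1, 0.6]
opening: 0.0142
grip_force: 0.0
t 7.9 tray mm [-5.9 -7.9] z 0.0669 yaw of tool y 0.024 open 0.0142 F [0.3 0.1 0.6] tilt [ 0.003 -0.004 -1.   ]
t: 8.73
tool_pos: [0.5443, -0.3716, 0.0685]
tool_rot: [-2.191, -2.251, 0.0]
contact_force: [0.3, 0.2, 0.6]
opening: 0.0135
grip_force: 0.0
t 8.7333 tray mm [ 49.3 -83.9] z 0.0685 yaw of tool y 0.027 open 0.0135 F [0.3 0.2 0.6] tilt [ 0. -0. -1.]
```

View pics/c6.png

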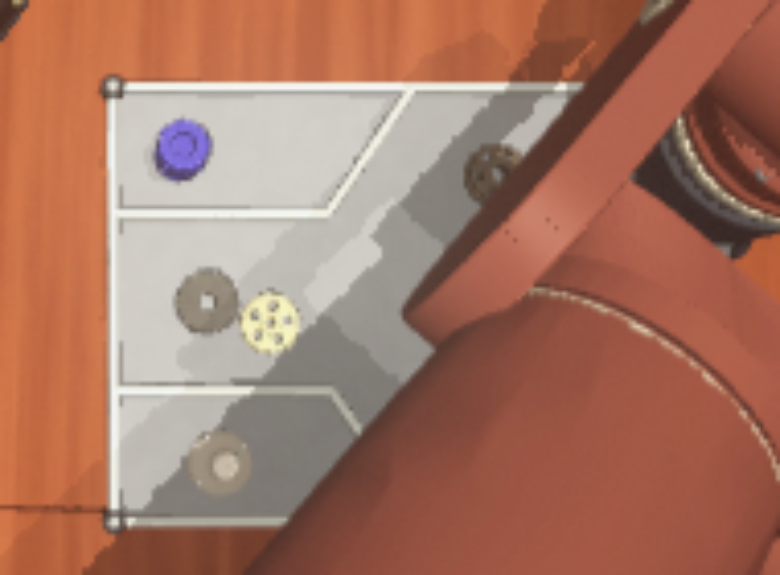

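The gear is in the pocket at c6 px (270,322) beside the grommet (207,300), and the bystanders are unchanged. The spool takes the mirrored path.

```bash
python3 -m crank '[[3,1.5,10,0,0,0,-0.67],[0,0,20,0,0,0,-0.67],[0,0,18,0,0,0,-0.67],[0,0,8,0,0,0,-0.67],[0,0,3.5,0,0,0,-0.67],[0,0,0,0,0,0,-0.67],[8,0,0,0,0,0,-0.67],[8,0,0,0,0,0,-0.67],[6,0,0,0,0,0,-0.67],[3,0,0,0,0,0,-0.67]]'
python3 w.py
python3 -m crank '[[7.5,-3.5,0.5,0,0,-0.05,-0.67],[7.5,-3.5,0,0,0,-0.05,-0.67],[7.5,-3.5,0,0,0,-0.05,-0.67],[7.5,-3.5,0,0,0,-0.05,-0.67],[7.5,-3.5,0,0,0,-0.05,-0.67],[7.5,-3.5,0,0,0,-0.05,-0.67],[7,-2.5,0,0,0,0,-0.67],[7,-2.5,0,0,0,0,-0.67],[7,-2.5,0,0,0,0,-0.67],[4,-0.5,0,0,0,0,-0.67]]'
python3 w.py
python3 - <<'E'
from h import *
cv2.imwrite("pics/s7.png",cv2.resize(get_image("side")[220:360,120:350,::-1],(790,480)))
E
```

```text
t: 9.62
tool_pos: [0.5459, -0.3431, 0.0098]
tool_rot: [2.189, 2.251, 0.0]
contact_force: [-0.7, -1.3, -0.1]
opening: 0.0141
grip_force: 0.1
t 9.6167 tray mm [ 51.7 -55.6] z 0.0098 yaw of tool y 0.028 open 0.0141 F [-0.7 -1.3 -0.1] tilt [-0.001  0.001 -1.   ]
t: 10.45
tool_pos: [0.5018, -0.2811, 0.0085]
tool_rot: [-1.831, -2.553, 0.0]
contact_force: [1.3, -0.3, 0.7]
opening: 0.0139
grip_force: 0.3
t 10.45 tray mm [9.3 7.7] z 0.0085 yaw of tool y 0.326 open 0.0139 F [ 1.3 -0.3  0.7] tilt [ 0. -0. -1.]
```

View pics/s7.png

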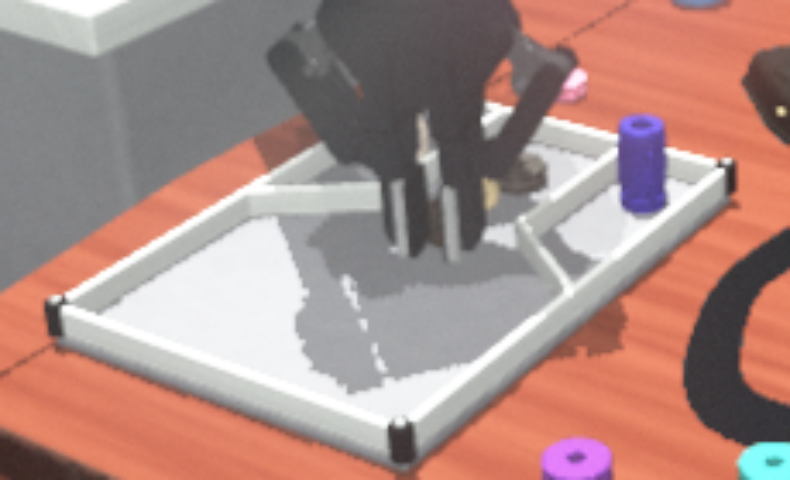

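```bash
python3 -m crank '[[3,1,0,0,0,0.075,-0.67],[3,1,0,0,0,0.075,-0.67],[3,1,0,0,0,0.075,-0.67],[4,0,0,0,0,0.075,-0.67],[4,0,0,0,0,0,-0.67],[3,0,0,0,0,0,-0.67],[2,0,0,0,0,0,-0.67],[0,0,0,0,0,0,-0.67],[0,0,0,0,0,0,-0.67],[0,0,0,0,0,0,-0.67]]'
python3 w.py
python3 -m crank '[[-10,0,0,0,0,0,-0.67],[-20,0,0,0,0,0,-0.67],[-10,0,-10,0,0,0,-0.67],[0,0,-30,0,0,0,-0.67],[-10,0,-25,0,0,0,-0.67],[-30,0,0,0,0,0,-0.67],[-30,0,0,0,0,0,-0.67],[-25,0,0,0,0,0,-0.67],[-25,0,0,0,0,0,-0.67],[0,0,0,0,0,0,-0.67]]'
python3 w.py
python3 - <<'E'
from h import *
cv2.imwrite("pics/c8.png",cv2.resize(get_image("top")[220:360,290:480,::-1],(780,575)))
E
```

```text
t: 11.33
tool_pos: [0.5024, -0.2595, 0.0085]
tool_rot: [-2.191, -2.252, -0.0]
contact_force: [0.1, -0.8, -0.5]
opening: 0.0143
grip_force: 0.0
t 11.3333 tray mm [10.4 29.3] z 0.0085 yaw of tool y 0.027 open 0.0143 F [ 0.1 -0.8 -0.5] tilt [ 0.  0. -1.]
t: 12.17
tool_pos: [0.5066, -0.4247, 0.0752]
tool_rot: [2.193, 2.244, -0.002]
contact_force: [-0.3, 0.4, 0.7]
opening: 0.0145
grip_force: 0.0
t 12.1667 tray mm [  10.1 -136. ] z 0.0752 yaw of tool y 0.023 open 0.0145 F [-0.3  0.4  0.7] tilt [-0.004  0.002 -1.   ]
```

View pics/c8.png

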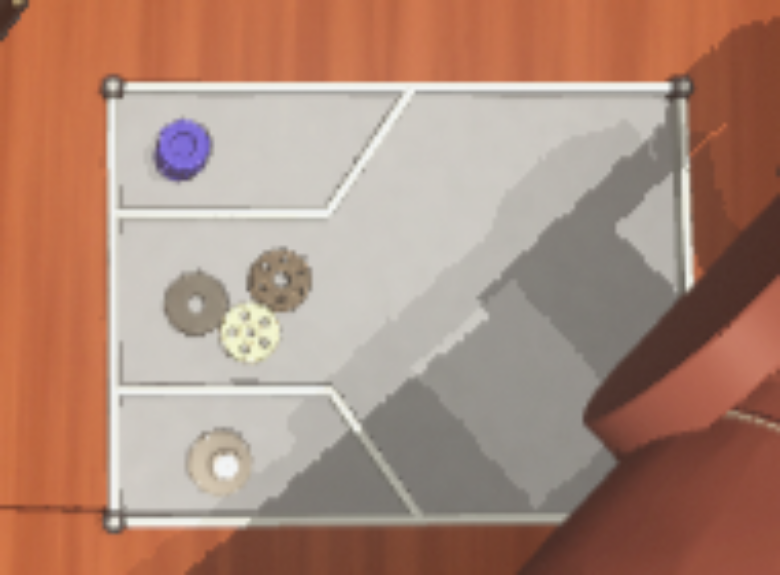

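All three parts lie flat in the pocket: grommet at c8 px (196,303), gear at (250,332), spool at (280,279), about 20 mm past the mouth at column 330. The cap, piston and tray are unmoved, and the tool is clear.

```bash
python3 -c "
from station import ctrl
print(ctrl.finish_job())"
```

```text
the job is handed in; nothing more can be done
None
```

I swept the spool wheel, grommet and gear into the pocket, where the last top picture shows all three lying flat, with the cap and piston unmoved and the oil bottle never approached. I handed the job in at about 12 s of the 48 s allowed; no verdict was returned.

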